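# Run a hammer head out of the tempering oven with the pusher joystick

### The arm

A 6-joint arm with a two-finger parallel gripper is mounted at the origin on the work surface. World frame = base frame: x ahead of the robot, y to its left, z up, the work surface at z = 0. Lengths are in m, angles in rad, forces in N, time in s.
With the tool pointing down it reaches from about 0.35 to 1 m from the base axis. Payload 7.1 kg.
Tool frame: the origin (TCP) lies between the finger pads; the fingertips stand 22 mm ahead of it and the grasp point (between the pads) lies 3 mm ahead of it; z points along the fingers, y is the line along which they close (so a half turn about z gives the same grasp; the last joint's range is limited). The gripper opens to 85 mm and grips with 20 to 120 N. Pads are 22 mm wide; open, the fingers measure 114 mm over their backs; the gripper's body (76 mm by 85 mm) begins 54 mm behind the grasp point. The pads swing forward as they close: fully open they stand 13 mm farther back than shut.
Start: joints at [1.146, 0.423, 1.63, -0, 1.089, -0.019], TCP at [0.247, 0.574, 0.253] pointing down, gripper open.
Joint ranges: [-3, 3], [-0.9, 2.11], [0.09, 2.58], [-1.31, 4.45], [0.11, 2.69], [-2.54, 2.54]. Speed limits (rad/s): [2.39, 2.39, 3.01, 3.14, 3.14, 3.14].

### API

Orientations are given as a rotation vector (axis times angle).
In Python, from rig import manip gives the robot as it stands. The module is installed in compiled form; this text tells all that it offers. Calls block until the motion is done:
- manip.move_to(position, orientation): joint-space move of the TCP to a pose.
- manip.servo_line(position, orientation=None, rate=0.15): straight line of the TCP; orientation=None keeps the orientation; rate is the mean speed in m/s.
- manip.set_joints(angles): joint-space move.
- manip.command_gripper(opening, f_grip=None): finger opening in m; f_grip is the grip in N (None keeps the last); returns when the fingers have stopped.
- manip.hold(seconds).
- manip.solve_ik(position, orientation): joint angles nearest the present ones, or None.
- manip.camera(name): name is "side" or "top" or "wrist"; returns a dict with "image" (420x560x3 uint8, red, green, blue), "fx", "fy", "cx", "cy" (pixels), "cam_to_world" (4x4, takes a point from camera to world coordinates); the wrist camera has in their place "mount" (4x4, takes a point from camera to tool coordinates, whose origin is the TCP and whose axes are the flange's). Camera axes: x right, y down, z forward; pixel columns grow to the right and rows downward; lengths in m; the calibration is good to about 2 mm. A picture is of the moment at which its call begins: read the wrist's pose just before it. There is no depth.
A pose or a line that the arm cannot do raises manip.IKError and nothing moves.
- manip.sign_off(): hands the job in; it is judged then, once.
Readings, each from a call of its own:
- manip.get_time(): time.
- manip.get_joint_positions(): joint angles.
- manip.get_joint_vel(): joint speeds.
- manip.get_tau(): joint torques, N m.
- manip.get_position(): TCP position.
- manip.get_ee_rot(): TCP orientation.
- manip.get_contact_force(): force on the tool from outside, world axes, zero at the start.
- manip.get_torque(): the same for the moment, N m.
- manip.get_width(): finger opening in m.
- manip.get_grip_force(): force on a finger pad.
Only numpy, scipy, OpenCV 4.12 (cv2) and the standard library are available. Lean on these libraries where they do the work, as an engineer would, in place of code of your own. Each camera call takes 0.05 s, during which the arm holds its last target. There are 200 camera calls.

### The job

Bring the hammer head out of the bench tempering oven with its pusher: swing the right-hand door, whose cover strip overlaps the other one, wide open first, then swing the left-hand door wide open, and leave both open. Then pull the spring-centred joystick on the sloping control box straight the way its yellow arrow points and hold it over until the pusher has run fully out and the head lies on the oven's front shelf, then let the stick go back to centre. Do not tilt the stick to any other side, do not touch the head or let it push against a door, and leave the other things on the bench where they lie.

Things in the scene. Friction and masses are not known exactly. Their poses are not given: they have to be found in the camera images.
- oven: blue bench tempering oven, 260 deep, 300 wide, 235 mm high; flue pipe on its roof up to 308 mm. Origin: centre of its underside. x axis from front to back (the front, with two doors, faces -x), y to the left seen from its front. Door faces at x = -150 mm. Hearth and front shelf are 75 mm high; the shelf is 230 mm wide and ends at x = -310 mm. Pusher cylinder behind
- door_a (a joint): right-hand door leaf, hinged at its right edge, rad: 0 shut, grows as it swings out to the robot, stops at 1.85. 127 wide, 20 thick, from 80 to 225 mm height. A steel strip on its free edge lies over the left leaf's front. A spring roller catch holds it shut and lets go at a pull of about 6 N at the grip, in the first 15 mm. It stays where it is left
- door_b (a joint): left-hand door leaf (hinged at its left edge), same size, rad: 0 shut, grows as it swings out towards the robot, stops at 1.85. No catch: held shut only by the strip of the right-hand leaf; stays where it is left.
- door_a_grip (a point): middle (202 mm above the bench) of the upright wooden grip of the right-hand door: a round post 16 mm in diameter, from 160 to 228 mm height, free at its top, 45 mm in front of the door face, 85 mm along the door from the hinge line, carried at its foot by a thin steel stem (163 mm height). Can be taken from above and may turn between the fingers
- door_b_grip (a point): the same for the left-hand door; with both doors shut the two grips stand 90 mm apart
- door_a_hinge (a point): point on the upright hinge line of the right-hand door, at the height of its grip
- door_b_hinge (a point): point on the upright hinge line of the left-hand door, at the height of its grip
- console: grey joystick box, 150 deep, 170 wide, panel sloping 35 degrees. Origin: centre of its underside; x from its low front to its high back, y to the left seen from its front. The yellow arrow points down the slope (-x). A clear spark guard, parallel to the panel, covers the upper part; its edge is 36 mm further out than the ball's centre and 35 mm up the slope from it: come in along the stick, tilted 35 degrees
- stick_ball (a point): centre of the red ball, 40 mm in diameter, on top of the joystick, 85 mm out from the panel. Its z axis points along the stick away from the panel; at rest the stick stands square to the panel, leaning 35 degrees towards the box's front.
- stick_pivot (a point): pivot of the joystick, 10 mm under the panel, 95 mm from the ball's centre
- stick_pull (a joint): tilt of the stick, rad: 0 centred, positive the way the yellow arrow points (to the box's low front), stops at -0.35 and 0.35. Springs back to 0 when let go; about 5 N at the ball for 0.3. Beyond about 0.22 the pusher runs out at about 0.1 m/s; let back, the pusher locks within 30 mm and stays there
- stick_side (a joint): sideways tilt of the stick, rad: 0 centred, positive towards the box's -y side, stops at -0.35 and 0.35, springs back; it works the forge's air blast, which is to be left alone
- pusher (a joint): how far the pusher has run out, m: 0 back, 0.240 fully out. Its flat plate (70 wide, 34 mm high) drives the head over the hearth onto the front shelf.
- head_center (a point): centre of the dark steel hammer head, 110 long (along its x, the oven's front to back), 40 wide, 40 mm high, lying on the oven's hearth; seen only when the doors are open
- tongs: black smith's tongs, 300 mm long, lying on the bench (bystander); origin near the rivet
- hammer: hammer with wooden handle, 300 mm long, lying (bystander)
- wire_brush: brush, 220 mm long, lying (bystander)
- file: file with wooden handle, 370 mm long, lying (bystander)
- quench_tin: empty steel cup, 90 mm wide, 100 mm high (bystander)
- oil_bottle: amber bottle, 64 mm wide, 170 mm high (bystander)
- firebrick: loose firebrick, 230 x 114 x 64 mm (bystander)

How it is judged:
By the outcome, as a careful person would: the job done as asked, in the order asked, and still so for the second after the job is handed in, with the robot touching nothing.
It also fails if it takes over 72 s, if anything falls off the work surface, if the arm or the gripper's body presses on something with over 40 N, if the wrist force passes 120 N, or if a joint passes its speed limit or range.

## Working session

There is one attempt and no reset: what is moved stays moved. The work goes in short steps, each a Python script; the robot and the scene stay as the last script left them, time stands still between calls to the robot, and variables do not carry over. Pictures are saved under pics/ and viewed, at most 10 in all, crops included, and the job is handed in when it is done.

```bash
mkdir -p pics; python3 - <<'E'
from rig import manip
import cv2,numpy as np,pickle
d={}
for n in("side","top"):
    c=manip.camera(n);d[n]=c
    cv2.imwrite(f"pics/{n}0.png",cv2.resize(c["image"][:,:,::-1],(800,600),interpolation=cv2.INTER_CUBIC))
    print(n,c["fx"],c["fy"],c["cx"],c["cy"],np.round(c["cam_to_world"],3).tolist())
c=manip.camera("wrist");print(np.round(c["mount"],3).tolist(),manip.get_ee_rot())
pickle.dump(d,open("c0.pkl","wb"))
E
```

```text
side 427.13845151568745 427.13845151568745 272.07492817040674 210.10657522800696 [[0.846, -0.276, 0.456, -0.027], [-0.533, -0.441, 0.722, -0.98], [0.002, -0.854, -0.52, 0.815], [0.0, 0.0, 0.0, 1.0]]
top 469.04484743919 469.04484743919 274.4391910220529 209.73310409791537 [[-0.024, -0.99, 0.139, 0.382], [-0.999, 0.027, 0.024, -0.057], [-0.027, -0.138, -0.99, 1.412], [0.0, 0.0, 0.0, 1.0]]
[[0.001, -0.965, -0.261, 0.065], [1.0, 0.001, 0.0, 0.001], [0.0, -0.261, 0.965, -0.12], [0.0, 0.0, 0.0, 1.0]] [-6.32978581e-01 -3.07689832e+00  1.77670978e-03]
```

View pics/side0.png

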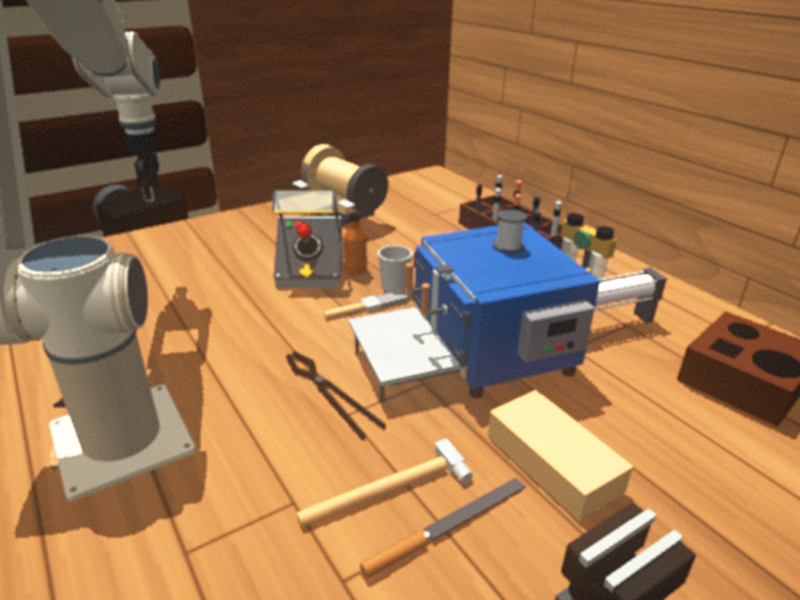

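View pics/top0.png

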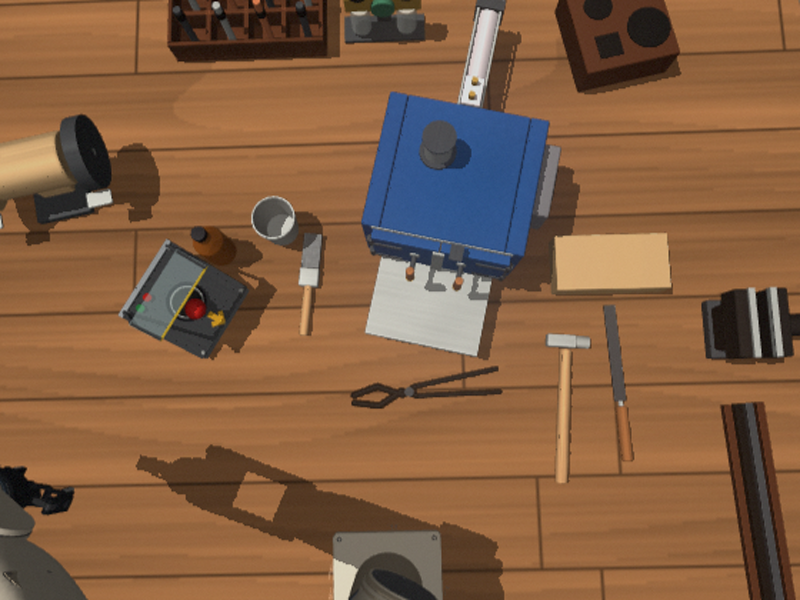

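```bash
python3 - <<'E'
import cv2,numpy as np,pickle
d=pickle.load(open("c0.pkl","rb"))
def crop(n,x0,y0,w,h):
    return cv2.resize(d[n]["image"][y0:y0+h,x0:x0+w,::-1],None,fx=4,fy=4,interpolation=cv2.INTER_LINEAR)
def comp(f,a,b):
    im=np.zeros((600,800,3),np.uint8)
    im[:a.shape[0],:a.shape[1]]=a; im[:b.shape[0],800-b.shape[1]:]=b
    cv2.imwrite(f,im)
comp("pics/topc.png",crop("top",250,115,105,145),crop("top",82,165,95,90))
comp("pics/sidec.png",crop("side",285,140,135,140),crop("side",188,130,60,75))
E
```

```text
(no output)
```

View pics/topc.png

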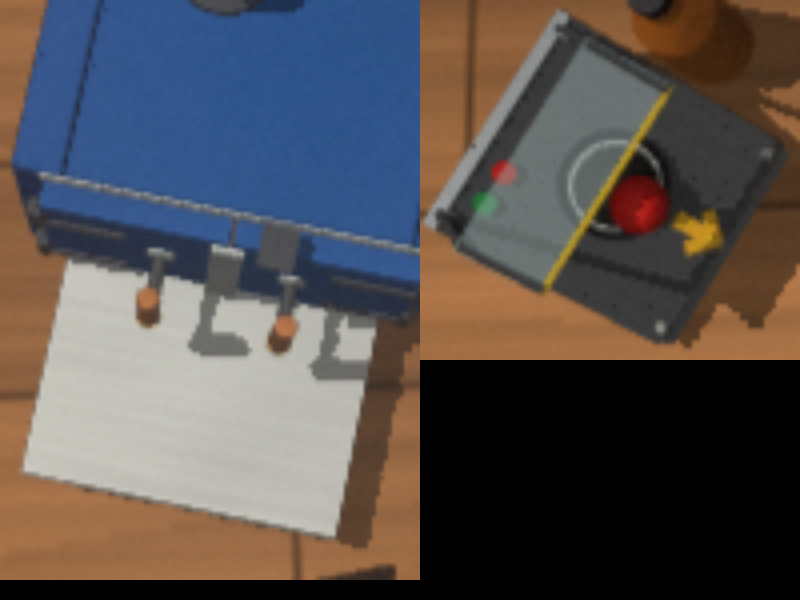

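View pics/sidec.png

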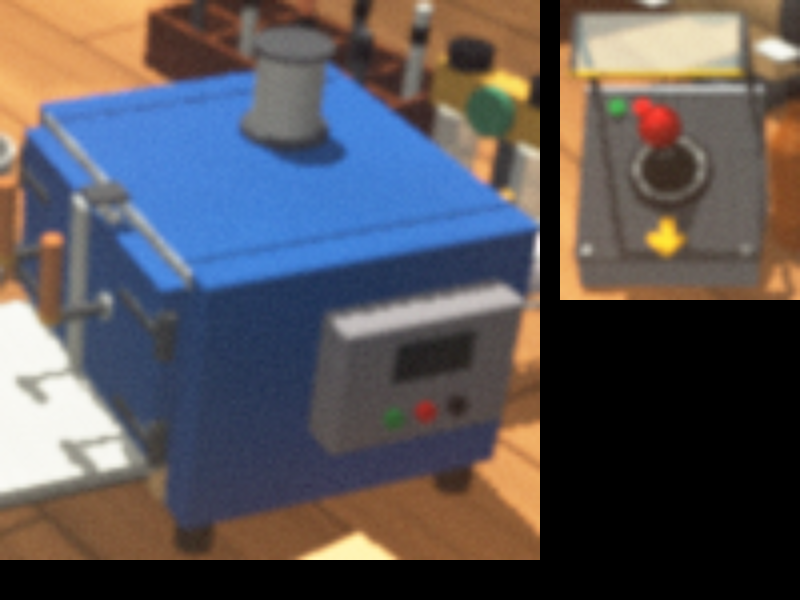

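```bash
cat > h.py <<'E'
import numpy as np,pickle
from scipy.optimize import least_squares
d=pickle.load(open("c0.pkl","rb"))
def proj(n,P):
    c=d[n];T=np.linalg.inv(c["cam_to_world"]);q=T[:3,:3]@np.asarray(P,float)+T[:3,3]
    return np.array([c["fx"]*q[0]/q[2]+c["cx"],c["fy"]*q[1]/q[2]+c["cy"]])
def O(p,P):
    c,s=np.cos(p[2]),np.sin(p[2]);x,y,z=P
    return np.array([p[0]+c*x-s*y,p[1]+s*x+c*y,z])
E
python3 - <<'E'
from h import *
tf=lambda u,v:(250+u/4-.4,115+v/4-.4); tc=lambda u,v:(82+(u-420)/4-.4,165+v/4-.4)
sf=lambda u,v:(285+u/4-.4,140+v/4-.4); sc=lambda u,v:(188+(u-560)/4-.4,130+v/4-.4)
obs=[("top",tf(23,470),(-.31,.115,.075)),("top",tf(337,537),(-.31,-.115,.075)),
("top",tf(149,293),(-.195,.045,.228)),("top",tf(286,327),(-.195,-.045,.228)),
("top",(547/1.4286-.3,122/1.4286-.3),(.13,-.15,.235)),("top",(390/1.4286-.3,93/1.4286-.3),(.13,.15,.235)),("top",tf(15,163),(-.13,.15,.235)),
("side",sf(195,288),(-.13,-.15,.235)),("side",sf(536,228),(.13,-.15,.235)),("side",sf(51,240),(-.195,-.045,.228))]
f=lambda p:np.concatenate([proj(n,O(p,P))-u for n,u,P in obs])
r=least_squares(f,[.75,0,-.2],loss='soft_l1');print(r.x,np.round(r.fun.reshape(-1,2),1).tolist())
p=r.x
for x in(-.13,-.14,-.15,-.16):
  for z in(.2,.1):
    u=proj("top",O(p,(x,.13,z)));v=proj("side",O(p,(x,-.13,z)));print(x,z,(u-[249.6,114.6])*4,(v-[284.6,139.6])*4)
a=np.radians(35);n=np.array([-np.sin(a),0,np.cos(a)]);U=np.array([np.cos(a),0,np.sin(a)])
ob=[("top",tc(638,205),0,0),("side",sc(660,127),0,0),("top",tc(548,288),1,1),("top",tc(668,92),1,-1),("side",sc(576,73),1,1),("side",sc(745,77),1,-1)]
def g(q):
    R=[]
    for c,u,e,s in ob:
        D=e*(.036*n+.035*U)+np.array([0,s*q[4],0]);D=O([0,0,q[3]],D);R.append(proj(c,q[:3]+D)-u)
    return np.concatenate(R)
r=least_squares(g,[.5,.4,.17,-2,.08]);r2=least_squares(g,[.5,.4,.17,.5,.08])
for k in(r,r2):print(k.x,k.cost,np.round(k.fun.reshape(-1,2),1).tolist())
E
```

```text
[ 0.77918943 -0.15057712 -0.23379143] [[-0.8, 0.8], [-0.2, 0.7], [-0.1, 1.6], [0.1, 0.1], [2.6, -1.0], [0.4, -2.0], [-1.3, 1.1], [1.8, -0.3], [1.6, -1.0], [-0.4, -1.0]]
-0.13 0.2 [ 43.02176948 186.61447934] [184.96716294 316.43913319]
-0.13 0.1 [ 50.95695286 220.22904083] [174.46715744 436.82987588]
-0.14 0.2 [ 39.81109394 201.05595209] [171.38161695 319.00661635]
-0.14 0.1 [ 47.99098939 233.63677923] [161.44874812 439.56429672]
-0.15 0.2 [ 36.59371198 215.52759001] [157.73014536 321.58655855]
-0.15 0.1 [ 45.01928849 247.07045387] [148.36992194 442.31140768]
-0.16 0.2 [ 33.36960257 230.02948771] [144.01226714 324.1790507 ]
-0.16 0.1 [ 42.0418335  260.53014008] [135.23025733 445.0712973 ]
[ 0.55932117  0.35844676  0.15003854 -2.11763003 -0.07526989] 10.39341549294909 [[-2.4, -2.4], [0.3, -0.9], [1.2, 0.7], [1.7, 0.5], [-0.7, 1.1], [-1.3, -0.1]]
[0.55363241 0.34912235 0.15004511 1.0218695  0.0753625 ] 2.0500481297001025 [[0.9, -0.4], [-0.0, 0.3], [-0.5, -0.3], [0.1, -0.5], [-0.5, 0.5], [-1.2, -0.6]]
```

```bash
cat >> h.py <<'E'
from rig import manip
from scipy.spatial.transform import Rotation as R
OV=np.array([ 0.77918943,-0.15057712,-0.23379143])
def down(yaw):  # tool z down, tool y along world direction yaw (mod pi); choose nearest wrist
    best=None
    for y in(yaw,yaw+np.pi):
        ya=np.array([np.cos(y),np.sin(y),0]);za=np.array([0,0,-1.]);M=np.c_[np.cross(ya,za),ya,za]
        yield R.from_matrix(M).as_rotvec()
def st(s):
    print(s,"t%.2f"%manip.get_time(),"p",np.round(manip.get_position(),4),"F",np.round(manip.get_contact_force(),1),"w %.4f"%manip.get_width(),"g %.1f"%manip.get_grip_force(),flush=True)
E
python3 - <<'E'
from h import *
g=O(OV,(-.195,-.045,.205));print(g)
q0=manip.get_joint_positions();c=[]
for o in down(OV[2]+np.pi/2):
    q=manip.solve_ik(g+[0,0,.13],o);print(None if q is None else np.round(q,2))
    if q is not None:c.append((abs(q[5]),o))
o=min(c,key=lambda t:t[0])[1]
manip.command_gripper(.055,30)
manip.move_to(g+[0,0,.15],o);st("above")
manip.servo_line(g+[0,0,.05],o,.2);st("near")
import cv2
c=manip.camera("wrist");cv2.imwrite("pics/w1.png",cv2.resize(c["image"][:,:,::-1],(800,600)))
E
```

```text
[ 0.57906936 -0.14917774  0.205     ]
[-0.27  0.3   1.61  0.    1.23 -1.61]
[-0.27  0.3   1.61 -0.    1.23  1.53]
above t3.38 p [ 0.5792 -0.1484  0.3549] F [ 0.5  0.6 -0.1] w 0.0553 g 0.0
near t4.03 p [ 0.5797 -0.1491  0.2557] F [-0.1 -0.4  0.5] w 0.0552 g 0.0
```

View pics/w1.png

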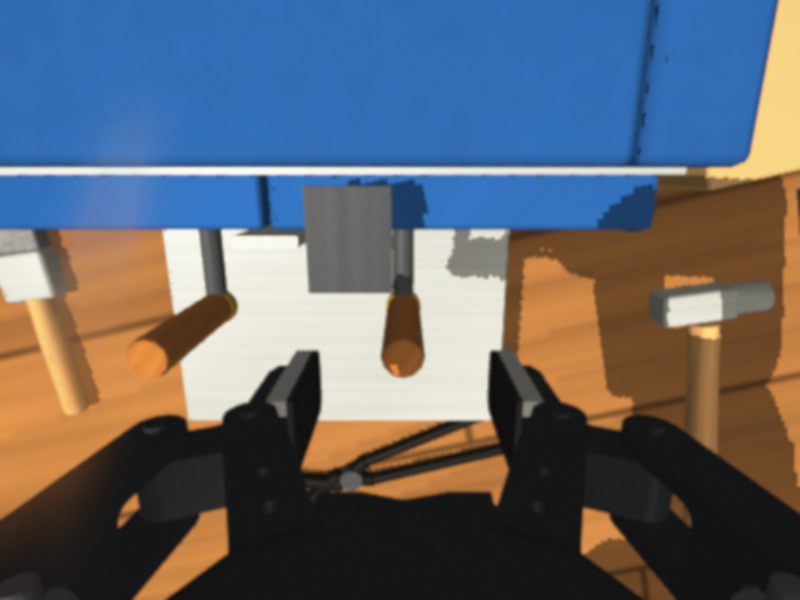

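```bash
python3 - <<'E'
from h import *
c=manip.camera("wrist");T=np.eye(4);T[:3,:3]=R.from_rotvec(manip.get_ee_rot()).as_matrix();T[:3,3]=manip.get_position()
M=T@c["mount"];f=c["fx"]
def ray(u,v,z):
    d=M[:3,:3]@np.array([(u*.7-c["cx"])/f,(v*.7-c["cy"])/f,1]);w=M[:3,3]+d*(z-M[2,3])/d[2]
    return O([0,0,-OV[2]],w-[OV[0],OV[1],0])
print("postA",ray(403,358,.228),"postB",ray(149,357,.228))
for z in(.228,.24,.255):
  for u,v in((305,185),(390,185),(392,290),(310,292)):print(z,np.round(ray(u,v,z),4))
print("door top face edge",ray(640,228,.225),ray(655,228,.225),"roof edge",ray(400,163,.235))
# catch in first top & side views
for x in(-.15,-.17,-.185):
  for z in(.225,.24,.255): print(x,z,(proj("side",O(OV,(x,-.02,z)))-[284.6,139.6])*4,(proj("top",O(OV,(x,-.02,z)))-[249.6,114.6])*4)
E
```

```text
postA [-0.1905484  -0.04380865  0.228     ] postB [-0.19023396  0.0450321   0.228     ]
0.228 [-0.1316 -0.0127  0.228 ]
0.228 [-0.1316 -0.0397  0.228 ]
0.228 [-0.166  -0.0401  0.228 ]
0.228 [-0.1667 -0.0125  0.228 ]
0.24 [-0.1313 -0.0152  0.24  ]
0.24 [-0.1313 -0.04    0.24  ]
0.24 [-0.1629 -0.0404  0.24  ]
0.24 [-0.1635 -0.015   0.24  ]
0.255 [-0.1309 -0.0184  0.255 ]
0.255 [-0.1309 -0.0405  0.255 ]
0.255 [-0.159  -0.0408  0.255 ]
0.255 [-0.1596 -0.0182  0.255 ]
door top face edge [-0.14546636 -0.12232823  0.225     ] [-0.14546217 -0.12730051  0.225     ] roof edge [-0.12500327 -0.04289944  0.235     ]
-0.15 0.225 [ 94.95343973 212.91921606] [261.64603203 252.97246229]
-0.15 0.24 [ 95.933347   194.34990382] [263.02850476 248.12468002]
-0.15 0.255 [ 96.92599342 175.53918396] [264.44583521 243.15466556]
-0.17 0.225 [ 68.88870319 217.29421115] [255.49823516 282.88238711]
-0.17 0.24 [ 69.7040126  198.66786229] [256.80701087 278.39724087]
-0.17 0.255 [ 70.52997041 179.79824311] [258.14885886 273.79875663]
-0.185 0.225 [ 49.18325722 220.60179223] [250.87000719 305.39938848]
-0.185 0.24 [ 49.87309958 201.93249178] [252.12308197 301.18831405]
-0.185 0.255 [ 50.57198306 183.01851036] [253.40787395 296.87065104]
```

```bash
cat >> h.py <<'E'
OV[:2]+=.0042*np.array([np.cos(OV[2]),np.sin(OV[2])])+.0005*np.array([-np.sin(OV[2]),np.cos(OV[2])])
def gp(s,th,z=.212,hx=-.150):  # s=-1 door A (right), +1 door B
    v=O([0,0,-s*th],(-.195-hx,-s*.085,0)); return O(OV,(hx+v[0],s*.13+v[1],z))
E
python3 - <<'E'
from h import *
manip.servo_line(gp(-1,0,.262),None,.2)
manip.servo_line(gp(-1,0),None,.1);st("down")
manip.command_gripper(.0,35);st("closed")
for th in(.08,.18):
    manip.servo_line(gp(-1,th),None,.05);st(th)
E
```

```text
down t5.03 p [ 0.5834 -0.1497  0.2121] F [ 0.1  0.7 -0.9] w 0.0552 g 0.0
closed t5.47 p [ 0.5836 -0.1495  0.2127] F [-0.2  2.2  5.2] w 0.0149 g 34.1
0.08 t5.77 p [ 0.5764 -0.1514  0.2127] F [0.8 5.  5.8] w 0.0152 g 35.3
0.18 t6.11 p [ 0.5672 -0.1546  0.2127] F [-0.4  6.7  7. ] w 0.0152 g 35.4
```

```bash
python3 - <<'E'
from h import *
for th in(.4,.65):
    manip.servo_line(gp(-1,th),None,.08);st(th)
import cv2
c=manip.camera("side");cv2.imwrite("pics/s2.png",cv2.resize(c["image"][130:290,250:450,::-1],(750,600)))
E
```

```text
0.4 t6.53 p [ 0.5474 -0.1649  0.2126] F [-7.  10.5 13. ] w 0.0148 g 36.0
0.65 t6.97 p [ 0.5295 -0.1816  0.2123] F [-10.2  11.4  14.1] w 0.0154 g 36.2
```

View pics/s2.png

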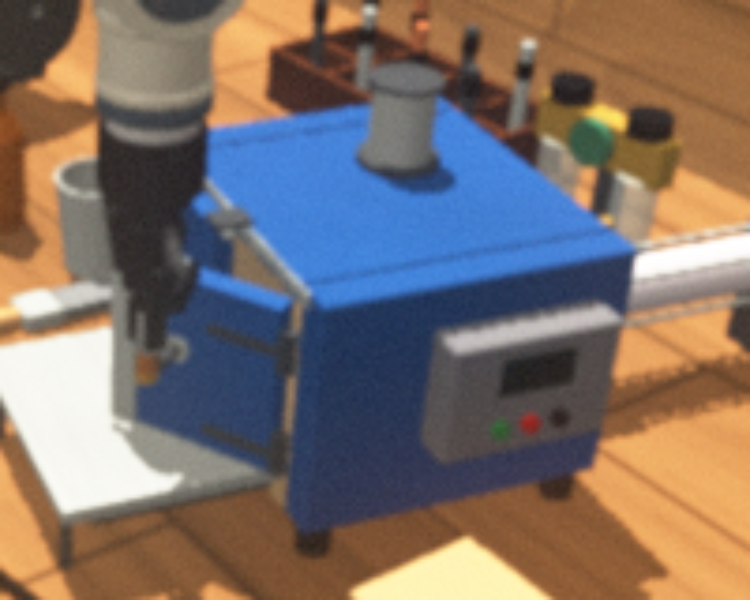

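```bash
python3 - <<'E'
from h import *
for th in(.7,.95,1.2):
    manip.servo_line(gp(-1,th,.2135,-.140),None,.08);st(th)
    if np.linalg.norm(manip.get_contact_force())>30:break
E
```

```text
0.7 t7.31 p [ 0.524  -0.1915  0.2123] F [-19.6  11.2  13.7] w 0.0150 g 36.2
0.95 t7.78 p [ 0.5153 -0.2158  0.2123] F [-14.8   5.3   8.9] w 0.0147 g 35.6
1.2 t8.24 p [ 0.5137 -0.2421  0.2125] F [-7.  -1.  -0.3] w 0.0150 g 34.9
```

```bash
python3 - <<'E'
from h import *
for th in(1.45,1.65,1.8):
    manip.servo_line(gp(-1,th,.2125,-.140),None,.08);st(th)
    if np.linalg.norm(manip.get_contact_force())>30:break
else:
    manip.command_gripper(.05);st("open")
    p=manip.get_position()
    manip.servo_line([p[0],p[1],.30],None,.2)
    g=gp(1,0,.30);manip.servo_line(g,None,.3)
    manip.servo_line(gp(1,0),None,.15);st("atB")
    manip.command_gripper(0,35);st("closed")
    manip.servo_line(gp(1,.15,hx=-.143),None,.08);st("B.15")
E
```

```text
1.45 t8.71 p [ 0.5176 -0.2671  0.2124] F [-4.8  0.5  4.2] w 0.0149 g 35.2
1.65 t9.11 p [ 0.5247 -0.2863  0.2124] F [-0.9 -0.4 -0.1] w 0.0152 g 34.9
1.8 t9.45 p [ 0.5282 -0.2925  0.212 ] F [-15.7  30.4  19.5] w 0.0149 g 38.7
```

```bash
python3 - <<'E'
from h import *
manip.servo_line(gp(-1,1.72,.2125,-.140),None,.08);st(1.72)
manip.command_gripper(.05);st("open")
p=manip.get_position()
manip.servo_line([p[0],p[1],.30],None,.2)
manip.servo_line(gp(1,0,.30),None,.3)
manip.servo_line(gp(1,0),None,.15);st("atB")
manip.command_gripper(0,35);st("closed")
for th in (.15,.35):
    manip.servo_line(gp(1,th,hx=-.143),None,.08);st(th)
E
```

```text
1.72 t9.70 p [ 0.5279 -0.2918  0.2123] F [ 0.3  2.3 -2.7] w 0.0150 g 35.7
open t10.13 p [ 0.5279 -0.2931  0.2126] F [ 0.3 -0.1 -0.1] w 0.0501 g 0.0
atB t12.42 p [ 0.6046 -0.0628  0.2127] F [-0.3  0.1  0.7] w 0.0503 g 0.0
closed t12.82 p [ 0.6047 -0.0619  0.2132] F [-0.6  1.4  6.7] w 0.0151 g 34.2
0.15 t13.15 p [ 0.5936 -0.0514  0.213 ] F [-5.1 -4.9  8.9] w 0.0148 g 35.0
0.35 t13.55 p [ 0.5815 -0.0352  0.213 ] F [-14.   -9.   16.1] w 0.0151 g 35.8
```

```bash
python3 - <<'E'
from h import *
for th in (.5,.75,1.,1.25,1.5,1.65,1.72):
    manip.servo_line(gp(1,th,.2135,hx=-.138),None,.08);st(th)
    if np.linalg.norm(manip.get_contact_force())>28:break
else:
    manip.command_gripper(.05);st("open")
    p=manip.get_position();manip.servo_line([p[0],p[1],.34],None,.25)
E
```

```text
0.5 t13.91 p [ 0.5741 -0.0183  0.2129] F [-20.8  -6.4  14.6] w 0.0153 g 36.0
0.75 t14.38 p [0.5715 0.0083 0.2127] F [-18.1   1.6  11.5] w 0.0149 g 35.6
1.0 t14.84 p [0.5766 0.0342 0.2128] F [-10.6   4.5   5. ] w 0.0149 g 35.0
1.25 t15.31 p [0.5876 0.0573 0.2128] F [-6.1  1.5  2.4] w 0.0151 g 34.8
1.5 t15.78 p [0.6038 0.0778 0.2129] F [-4.   3.5 -2.7] w 0.0150 g 34.5
1.65 t16.12 p [0.6158 0.0876 0.213 ] F [-0.3  0.3 -6.6] w 0.0150 g 34.5
1.72 t16.37 p [0.6196 0.0906 0.213 ] F [-8.1 -4.7 -1.4] w 0.0150 g 35.7
open t16.80 p [0.6222 0.0921 0.214 ] F [-0.2  0.1  0.2] w 0.0495 g 0.0
```

```bash
cat >> h.py <<'E'
CY=1.02187;BALL=np.array([.55363,.34912,.15005]);A35=np.radians(35)
cx=np.array([np.cos(CY),np.sin(CY),0]);cy=np.array([-np.sin(CY),np.cos(CY),0])
def stick(th):  # stick direction at pull th
    return -np.sin(A35+th)*cx+np.cos(A35+th)*np.array([0,0,1])
def so(th,s):
    z=-stick(th);y=s*cy;return R.from_matrix(np.c_[np.cross(y,z),y,z]).as_rotvec()
E
python3 - <<'E'
from h import *
import cv2
P=BALL+.16*stick(0);print(P)
for s in(1,-1):
    q=manip.solve_ik(P,so(0,s));print(s,None if q is None else np.round(q,2), np.round(manip.get_joint_positions(),2))
    for e in(0,.34):
        q2=manip.solve_ik(BALL-.095*stick(0)+.095*stick(e),so(0,s));print(None if q2 is None else np.round(q2,2))
E
```

```text
[0.50574586 0.27083047 0.28111433]
1 None [0.13 0.35 1.54 0.   1.26 1.93]
None
None
-1 [0.28 0.19 2.04 0.78 0.59 0.24] [0.13 0.35 1.54 0.   1.26 1.93]
[ 0.4   0.51  1.96  1.15  0.37 -0.08]
[ 0.37  0.53  2.01  1.31  0.37 -0.28]
```

```bash
python3 - <<'E'
from h import *
import cv2
manip.command_gripper(.07,20)
manip.move_to(BALL+.16*stick(0),so(0,-1));st("pre")
T=np.eye(4);T[:3,:3]=R.from_rotvec(manip.get_ee_rot()).as_matrix();T[:3,3]=manip.get_position()
c=manip.camera("wrist");c["M"]=T@c["mount"];pickle.dump(c,open("w3.pkl","wb"))
cv2.imwrite("pics/w3.png",cv2.resize(c["image"][:,:,::-1],(800,600)))
q=np.linalg.inv(c["M"])@np.r_[BALL,1];print("expect",(c["fx"]*q[0]/q[2]+c["cx"])/.7,(c["fy"]*q[1]/q[2]+c["cy"])/.7,q[2])
hs=cv2.cvtColor(c["image"],cv2.COLOR_RGB2HSV);m=((hs[...,1]>170)&((hs[...,0]<6)|(hs[...,0]>174))&(hs[...,2]>60)).astype(np.uint8)
n,l,s,ce=cv2.connectedComponentsWithStats(m);print([(s[i].tolist(),(ce[i]/.7).round(1).tolist()) for i in range(1,n) if s[i][4]>200])
s_=manip.camera("side");cv2.imwrite("pics/s3.png",cv2.resize(s_["image"][:,:,::-1],(800,600)))
E
```

```text
pre t19.28 p [0.5062 0.2709 0.2814] F [ 0.7  0.6 -0.2] w 0.0701 g 0.0
expect 401.5544780660589 279.8934845399303 0.28728680716431937
[([260, 171, 44, 44, 1568], [402.3, 274.7])]
```

View pics/w3.png

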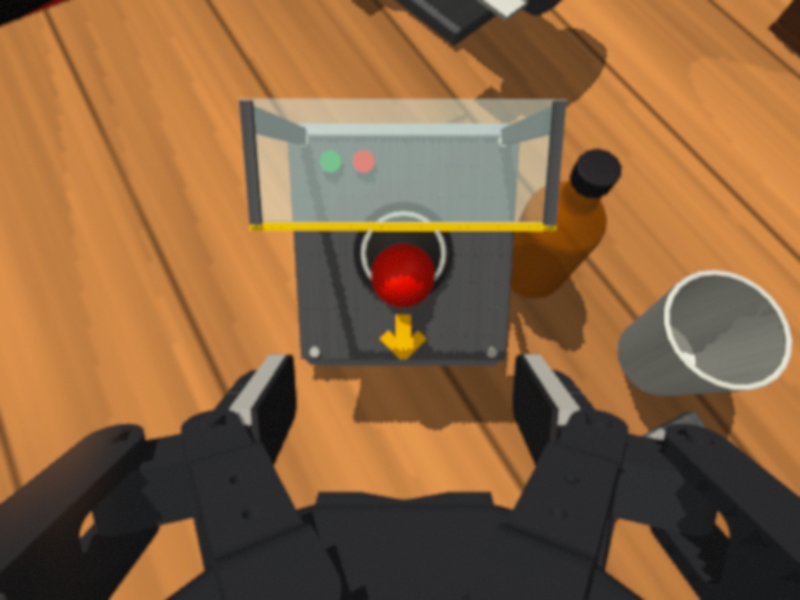

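View pics/s3.png

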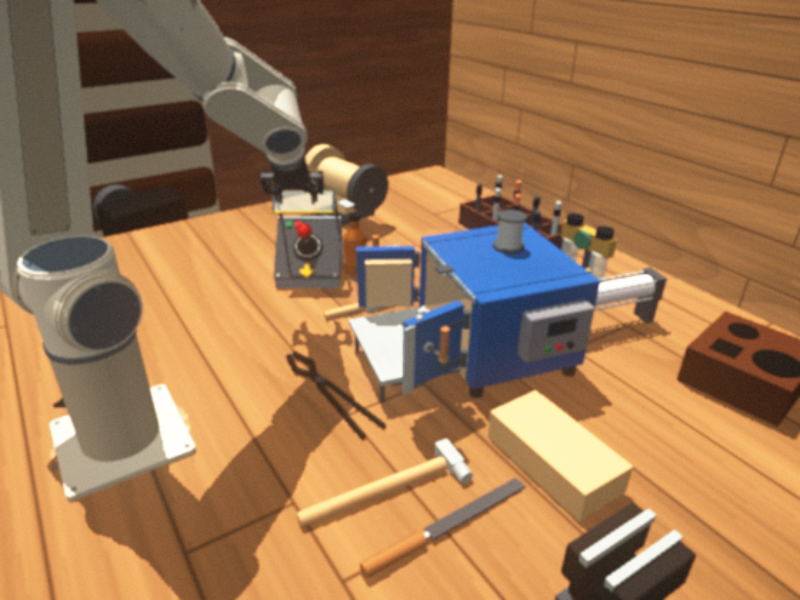

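```bash
cat >> h.py <<'E'
BALL=BALL+.003*(np.cos(A35)*cx+np.array([0,0,np.sin(A35)]))-.0004*cy
PIV=BALL-.095*stick(0)
def sp(th,out=0.):return PIV+(.095+out)*stick(th)
E
python3 - <<'E'
from h import *
for th in(.16,.31):print(manip.solve_ik(sp(th),so(th,-1)) is not None)
manip.servo_line(sp(0,.06),so(0,-1),.15)
manip.servo_line(sp(0),so(0,-1),.08);st("at")
manip.command_gripper(0,25);st("closed")
F=np.array(manip.get_contact_force());print("side",F@cy,"slope",F@(np.cos(A35)*cx+[0,0,np.sin(A35)]),"axial",F@stick(0))
E
```

```text
True
True
at t21.10 p [0.5553 0.3509 0.1521] F [-0.1  0.2  0.8] w 0.0703 g 0.0
closed t21.48 p [0.5554 0.3509 0.1524] F [-2.  -3.3  5.6] w 0.0384 g 24.5
side 0.04286813155827618 slope 0.07302717794948776 axial 6.803544357778954
```

Ball is held with no side load; pull.

```bash
python3 - <<'E'
from h import *
import cv2
for th in(.1,.2,.31):
    manip.servo_line(sp(th),so(th,-1),.06);st(th)
F=np.array(manip.get_contact_force());print("side",F@cy,"tang",F@(np.cos(A35+.31)*cx+[0,0,np.sin(A35+.31)]))
manip.hold(3.4);st("held")
a=manip.camera("top")["image"][100:270,230:400,::-1];b=manip.camera("side")["image"][110:280,180:420,::-1]
r=lambda i,k:cv2.resize(i,None,fx=k,fy=k,interpolation=cv2.INTER_CUBIC)
a=r(a,2);b=r(b,1.9);im=np.zeros((340,800,3),np.uint8);im[:340,:340]=a;im[:b.shape[0],342:342+b.shape[1]]=b;cv2.imwrite("pics/p4.png",im)
E
```

```text
0.1 t22.00 p [0.5522 0.3452 0.1474] F [-1.  -0.2  8. ] w 0.0385 g 24.9
0.2 t22.45 p [0.548  0.3387 0.1401] F [-2.7 -4.1  8.6] w 0.0389 g 25.1
0.31 t22.82 p [0.545  0.3327 0.1318] F [-0.4 -4.4  9.9] w 0.0384 g 26.6
side -1.988742712521199 tang 5.520130551693569
held t26.22 p [0.5454 0.3334 0.133 ] F [-1.4 -4.2  7.9] w 0.0391 g 26.5
```

View pics/p4.png

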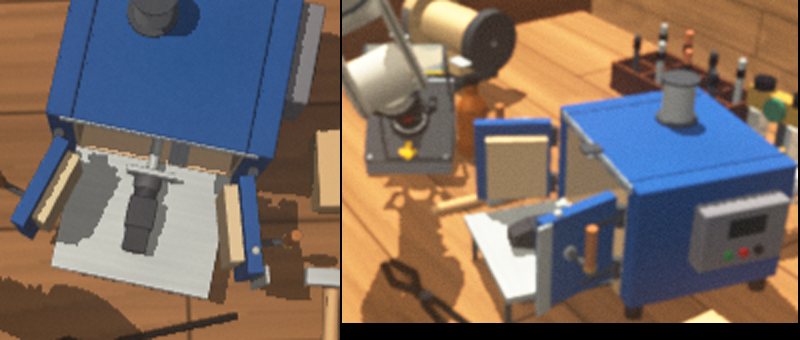

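The head lies on the shelf, with the plate at about (155,175) and the head from (150,180) to (137,250) in the left panel. I'll check that the pusher has stopped, then release.

```bash
python3 - <<'E'
from h import *
f=lambda:manip.camera("top")["image"][180:230,285:325].astype(int)
a=f();manip.hold(.8);b=f();print("diff",abs(a-b).mean(),abs(a-b).max())
for u,v in((155,177),(137,250)):
    # pixel -> plane z
    c=d["top"];M=c["cam_to_world"];x=M[:3,:3]@[(230+u/2-c["cx"])/c["fx"],(100+v/2-c["cy"])/c["fy"],1]
    w=M[:3,3]+x*(.112-M[2,3])/x[2];print(O([0,0,-OV[2]],w-[OV[0],OV[1],0]))
for th in(.2,.1,0):
    manip.servo_line(sp(th),so(th,-1),.06)
st("centre")
manip.command_gripper(.07);st("open")
manip.servo_line(sp(0,.13),so(0,-1),.15);st("out")
im=manip.camera("side")["image"]
hs=__import__("cv2").cvtColor(im[130:210,190:245].copy(),41);m=(hs[...,1]>170)&((hs[...,0]<6)|(hs[...,0]>174));print(np.argwhere(m).mean(0)[::-1]+[190,130],proj("side",BALL),m.sum())
h0=d["side"]["image"][130:210,190:245].astype(int);print("console diff",abs(h0[20:]-im[150:210,190:245]).mean())
E
```

```text
diff 1.1001666666666667 5
[-0.16388609 -0.00768492  0.112     ]
[-0.27013688 -0.003762    0.112     ]
centre t28.55 p [0.5555 0.3502 0.1517] F [-2.  -6.8  7.8] w 0.0385 g 26.8
open t28.96 p [0.5549 0.3509 0.1512] F [-0.3 -0.1  0.1] w 0.0699 g 0.0
out t29.98 p [0.5162 0.2875 0.2576] F [ 0.6  0.6 -0.3] w 0.0702 g 0.0
[211.60493827 160.44444444] [212.745262   160.96297687] 81
console diff 3.207979797979798
```

```bash
python3 -c "
from rig import manip
manip.hold(.5);print(manip.sign_off())"
```

```text
the job is handed in; nothing more can be done
None
```

I opened the right door, then the left, wide and left both open; the pusher ran fully out, the hammer head lies on the front shelf, the stick is back at centre, and I handed the job in at about 30.5 s of the 72 s (the result was not shown to me).

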